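Breaker test, then load the locked syringe steriliser

ROBOT

A 7-joint arm with a two-finger parallel gripper is mounted at the origin on a cart in front of the work surface, level with it; the furniture and walls round the work are solid. World frame = base frame: x ahead of the robot, y to its left, z up, the work surface at z = 0. Lengths are in m, angles in degrees, forces in N, time in s.
With the tool pointing down it reaches from about 0.35 to 0.9 m from the base axis. Payload 7.2 kg.
Tool frame: the origin (TCP) lies midway between the tips of the shut fingers; the grasp point (between the pads) lies 19 mm behind it; z points along the fingers, x is the direction in which the jaws open and shut, and the axes are right-handed (so a half turn about z gives the same grasp; the last joint's range is limited). The gripper opens to 88 mm and grips with 3 to 60 N. Pads are 20 mm wide; open, the fingers measure 115 mm over their backs; the gripper's body (75 mm by 178 mm) begins 61 mm behind the grasp point.
Start: joints at [-75.871, 23.554, -0.728, 91.456, 0.321, 64.991, -4.71], TCP at [0.194, 0.594, 0.223] pointing down, gripper open.
Joint ranges: [-169.25, 169.25], [-16.82, 113.86], [-84.01, 82.57], [7.8, 145.47], [-59.2, 239.2], [7.22, 106.19], [-163.78, 163.78]. Speed limits (degrees/s): [136.94, 136.94, 172.46, 172.46, 180, 180, 180].

INTERFACE

Orientations are given as [roll, pitch, yaw] about the fixed x, y, z axes, in that order (R = Rz(yaw) Ry(pitch) Rx(roll)).
In Python, from cell import sense, eyes, r gives the robot as it stands. The module is installed in compiled form; this text tells all that it offers.
- The arm moves only by the shell command python3 -m inch 'ROWS' [FORCE]. ROWS is JSON, one flat list of numbers, 7 for each row, row after row: the finger opening in mm, from 0 to 87.8, then the shift along the tool's x, y, z in units of 40 mm (1.0 is 40 mm), then the turn, a rotation vector about the tool's x, y, z in units of 5 degrees (1.0 is 5 degrees). A call has 1 to 8 rows; each row shifts and turns the commanded pose from where the row before left it, along the tool's axes as they then stand; what a row does not reach is not made up. A row lasts 1/12 s, in which the tool goes at most 41.7 mm and 7.16 degrees, less where a joint would pass 70% of its speed; a pose out of reach is approached as far as the arm can. A call is refused whole if a number of a shift passes 1 or a number of a turn 1, either way. A call with a gripper value outside its range is refused whole. The fingers move at their own pace and stop on an object; FORCE is the grip in N (left out, the last holds). Time passes only in rows, so rows that do not move let the fingers close. It gives the time, the measured TCP pose, the force and the opening at its end, in the units of the state.
- sense(): the state, without advancing time (a new reading comes with each control period).
- eyes.capture(name): name is "scene" or "top"; returns a dict with "img" (480x640x3 uint8, red, green, blue), "fx", "fy", "cx", "cy" (pixels), "T" (4x4, takes a point from camera to world coordinates). Camera axes: x right, y down, z forward; pixel columns grow to the right and rows downward; lengths in m; the calibration is good to about 2 mm. A picture is of the moment at which its call begins. There is no depth.
- r.close_job(): hands the job in, once; it reports no verdict.
The state is a dict: "clock": time; "qpos": joint angles; "qd": joint speeds; "tau": joint torques, N m; "ee_pos": TCP position; "eef_rot": TCP orientation; "force": force on the tool from outside, world axes, zero at the start; "wrist_torque": the same for the moment, N m; "width": finger opening in m.
Only numpy, scipy, OpenCV 4.12 (cv2) and the standard library are available. Lean on these libraries where they do the work, as an engineer would, in place of code of your own. Each camera call takes 0.05 s, during which the arm holds its last target. There are 200 camera calls.

TASK

Make the bench steriliser ready and load it: first test its breaker unit by pressing the test button and keeping it down until the lever has dropped, then lift the lever back up so that it stays up. Then slide the steriliser's cover fully open (its round lock knob may or may not be holding it, which shows only when you try the cover; if the cover stops short, turn the knob a quarter turn and try again), lay every syringe in the chamber flat on the floor, side by side, and slide the cover fully shut again. Leave the caliper and the timer where they are.

Things in the scene. Friction and masses are not known exactly. Their poses are not given: they have to be found in the camera images.
- chamber_floor (a point): centre of the chamber floor of the steriliser, a fixed white bench unit; 12 mm above the table. Axes: x from its front (robot side) to its rear housing, y left, z up. Inside 145 (x) by 172 (y) mm; 10 mm walls rise 46 mm above this floor. A flat metal cover (165 x 196 x 8 mm, top 57 mm above this floor) lies over it and slides to +x over the rear housing
- cover (a joint): how far the cover has slid open, m: 0 = shut, 0.155 = fully open. About 2 N of friction; stays where left. A hidden bar under the knob blocks it after about 10 mm or lets it pass, changing over every 90 degrees of knob turn; found only by trying. A blocked try (8 N or more) squares the bar up, then 90 (60 to 120) degrees either way frees it. It must be free for closing too
- cover_handle (a point): middle of the cover's bar handle: bar 80 mm long along the steriliser's y, 12 mm thick along x, 16 mm high on two short feet; this point is 2 mm below the bar's mid-height, 18 mm above the cover's top; the bar is centred 32 mm behind the cover's front edge. It moves with the cover. Axes as the steriliser's
- knob_grip (a point): on the upright axis of the round ribbed grey lock knob, at grip height: 38 mm across, top 14 mm above this point, its 46 mm wide foot 16 mm below, on a low console right (-y) of the chamber; axis 62 mm from the cover's edge. Axes as the steriliser's; they do not turn with the knob. It turns over half a turn either way from its start, friction 0.03 N m, and bears no marks
- test_button_top (a point): centre of the top of the round black test button (26 mm across, 6 mm travel, about 4 N fully down, springs back) on the breaker unit, a fixed white box 100 x 120 mm, 58 mm high; the button's top is 76 mm above the table. Axes move with the unit: x away from its front, y to its left, z up
- test_button (a joint): how far the test button is pressed, m: 0 = released, 0.006 = fully down. From about 0.004 on it trips the lever
- lever (a joint): angle of the breaker's lever, rad: 0 = up (on), leaning 0.26 back past upright against its stop; 1.65 = dropped (tripped), pointing to the front (-x of the unit) and 0.18 above level. It moves freely and falls to either end by its own weight (tips over at 0.26)
- lever_tip (a point): point on the middle of the lever 52 mm from its hinge and 8 mm from its end. The lever is a flat black paddle, 14 mm wide (unit's y), 7 mm thick, 60 mm long from the hinge. When dropped, this point lies 59 mm above the table, in front of the unit with open space below, and the lever's nearest neighbour to the side is 25 mm away
- lever_hinge (a point): on the lever's hinge axis, which runs along the unit's y, 50 mm above the table, 58 mm to the right (-y) of the button's centre. Axes: those of the breaker unit, x away from its front, y to its left, z up
- caliper_mid (a point): metal digital caliper lying flat, 210 mm long, 12 mm high: middle of its slider with the display. A bystander
- timer_mid (a point): centre of a small white bench timer lying flat, 70 x 62 x 21 mm. A bystander
- syringe_a_mid (a point): on the axis of a plastic syringe's barrel, 10 mm above what it lies on (two or three of the three syringes are present). The syringe lies on its side along this point's y axis, 120 mm long: from 72 mm on the -y side (thumb plate, 26 mm high) to 48 mm on the +y side. Barrel 20 mm thick (16 mm across x) from y = -30 to +34 mm; finger flange 24 mm wide and 25 mm high at y = -30 to -35. Grasp the barrel here across x. About 30 g
- syringe_b_mid (a point): on the axis of a plastic syringe's barrel, 10 mm above what it lies on (two or three of the three syringes are present). The syringe lies on its side along this point's y axis, 120 mm long: from 72 mm on the -y side (thumb plate, 26 mm high) to 48 mm on the +y side. Barrel 20 mm thick (16 mm across x) from y = -30 to +34 mm; finger flange 24 mm wide and 25 mm high at y = -30 to -35. Grasp the barrel here across x. About 30 g
- syringe_c_mid (a point): on the axis of a plastic syringe's barrel, 10 mm above what it lies on (two or three of the three syringes are present). The syringe lies on its side along this point's y axis, 120 mm long: from 72 mm on the -y side (thumb plate, 26 mm high) to 48 mm on the +y side. Barrel 20 mm thick (16 mm across x) from y = -30 to +34 mm; finger flange 24 mm wide and 25 mm high at y = -30 to -35. Grasp the barrel here across x. About 30 g
- syringe_a: the syringe of point syringe_a_mid, the same axes; origin 12 mm to the -y side of that point and on its underside
- syringe_b: the syringe of point syringe_b_mid, the same axes; origin 12 mm to the -y side of that point and on its underside
- syringe_c: the syringe of point syringe_c_mid, the same axes; origin 12 mm to the -y side of that point and on its underside
Mind the look-alikes: they are no part of the job. What is shaped like the syringe_a but purple is not meant.

How it is judged:
By the outcome, as a careful person would: the job done as asked, in the order asked, and still so for the second after the job is handed in, with the robot touching nothing.
Of syringe_a, syringe_b, syringe_c only 2 to 3 are there at a start; the rules pass over those that are not, and their reading is None.
At some moment in a run one of syringe_a, syringe_b, syringe_c may be knocked a few centimetres aside while the robot is not near it.
Once in a run the grip may slacken for a moment while it holds something.
It also fails if it takes over 210 s, if anything falls off the work surface, if the arm or the gripper's body presses on something with over 40 N, if the wrist force passes 120 N, or if a joint passes its speed limit or range.

## Working session

There is one attempt and no reset: what is moved stays moved. The work goes in short steps, Python scripts to look and compute and a shell command to move; the robot and the scene stay as the last step left them, time stands still between calls to the robot, and variables do not carry over. Pictures are saved under pics/ and viewed, about 12 in all and at most 16, crops included, and the job is handed in when it is done.

```bash
mkdir -p pics; cat > h.py <<'E'
import numpy as np, cv2
from cell import sense, eyes, r
from scipy.spatial.transform import Rotation as R
def cap(n): return eyes.capture(n)
def save(c,f,crop=None,s=1):
    im=c['img'][:,:,::-1]
    if crop: x0,y0,x1,y1=crop; im=im[y0:y1,x0:x1]
    cv2.imwrite('pics/'+f,cv2.resize(im,None,fx=s,fy=s,interpolation=cv2.INTER_CUBIC))
def ray(c,u,v,z):
    T=np.array(c['T']); d=T[:3,:3]@np.array([(u-c['cx'])/c['fx'],(v-c['cy'])/c['fy'],1]); o=T[:3,3]
    return o+d*(z-o[2])/d[2]
def proj(c,p):
    T=np.array(c['T']); q=T[:3,:3].T@(np.array(p)-T[:3,3]); return np.array([c['fx']*q[0]/q[2]+c['cx'],c['fy']*q[1]/q[2]+c['cy']])
E
python3 - <<'E'
from h import *
s=sense(); print({k:np.round(v,3) for k,v in s.items()})
for n in('top','scene'):
    c=cap(n); save(c,n+'0.png'); print(n,c['fx'],c['cx'],c['cy'],np.round(c['T'],3).tolist())
E
```

```text
{'clock': np.float64(0.0), 'qpos': array([-75.871,  23.601,  -0.732,  91.503,   0.321,  64.989,  -4.708]), 'qd': array([ 0.061,  0.008, -0.037,  0.016, -0.029,  0.041,  0.002]), 'tau': array([ 0.0000e+00, -5.8795e+01,  6.4100e-01, -2.9108e+01, -5.4000e-02,
        1.8000e-02,  0.0000e+00]), 'ee_pos': array([0.193, 0.594, 0.222]), 'eef_rot': array([1.79995e+02, 9.10000e-02, 7.19700e+01]), 'force': array([ 0.118, -1.125,  0.274]), 'wrist_torque': array([ 0.032, -0.032, -0.036]), 'width': np.float64(0.088)}
top 620.0589080332568 325.2960918973345 245.24122231133433 [[0.018, -0.996, 0.089, 0.42], [-1.0, -0.017, 0.017, -0.047], [-0.015, -0.089, -0.996, 1.404], [0.0, 0.0, 0.0, 1.0]]
scene 579.5296494866881 319.9416885470804 248.89811132153616 [[-0.602, -0.377, 0.704, -0.607], [-0.798, 0.26, -0.543, 0.821], [0.022, -0.889, -0.458, 0.808], [0.0, 0.0, 0.0, 1.0]]
```

View pics/top0.png

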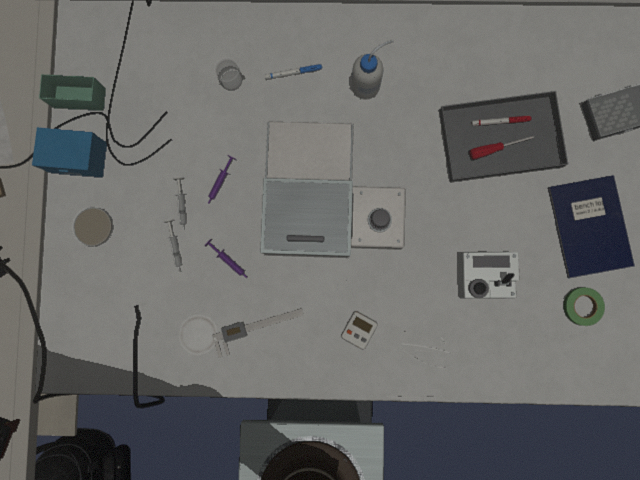

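View pics/scene0.png

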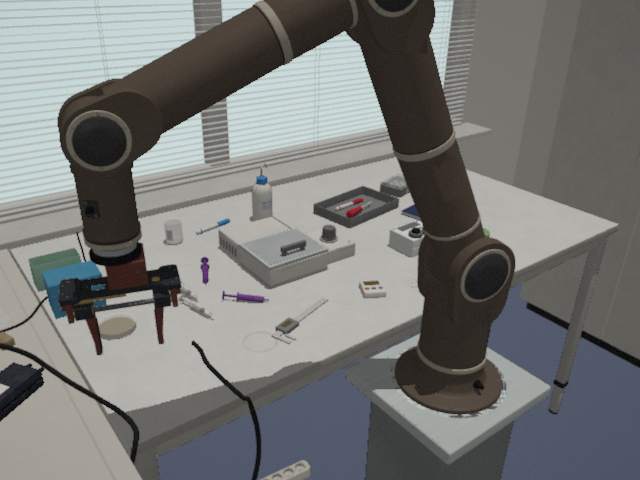

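Top view: white syringes at (181,203) and (175,245). Purple look-alikes at (222,178) and (226,258). Steriliser cover at (307,217), handle (305,238), knob (379,218), breaker (488,275) with button (479,288) and lever near (505,280), caliper (240,330), timer (359,329). A faint thing at (425,347) needs a closer look.

```bash
python3 - <<'E'
from h import *
c=cap('top'); im=c['img'][:,:,::-1]
a=cv2.resize(im[160:290,150:270],None,fx=4,fy=4,interpolation=cv2.INTER_CUBIC)
b=cv2.resize(im[240:370,400:530],None,fx=4,fy=4,interpolation=cv2.INTER_CUBIC)[:,:320+200]
o=np.zeros((520,800,3),np.uint8); o[:,:320]=a[:,:320]; o[:,320:800]=b[:,40:520]
cv2.imwrite('pics/c1.png',o)
for n,u,v,z in[('knob',379.5,218,.058),('btn',479,288,.076),('handle',305,238,.090),('covTL',264,179,.069),('covTR',352,180,.069),('covBL',262,253,.069),('covBR',350,255,.069),('conTL',354,187,.03),('brTL',458,252,.058),('brTR',517,251,.058),('brBL',458,297,.058),('brBR',517,297,.058)]: print(n,ray(c,u,v,z).round(4))
E
```

```text
knob [ 0.6022 -0.1421  0.058 ]
btn [ 0.4529 -0.354   0.076 ]
handle [0.5524 0.0184 0.09  ]
covTL [0.6827 0.1118 0.069 ]
covTR [ 0.6833 -0.0805  0.069 ]
covBL [0.5204 0.1118 0.069 ]
covBR [ 0.5192 -0.0785  0.069 ]
conTL [ 0.6752 -0.0862  0.03  ]
brTL [ 0.5305 -0.313   0.058 ]
brTR [ 0.5349 -0.4405  0.058 ]
brBL [ 0.4332 -0.3129  0.058 ]
brBR [ 0.4354 -0.4396  0.058 ]
```

View pics/c1.png

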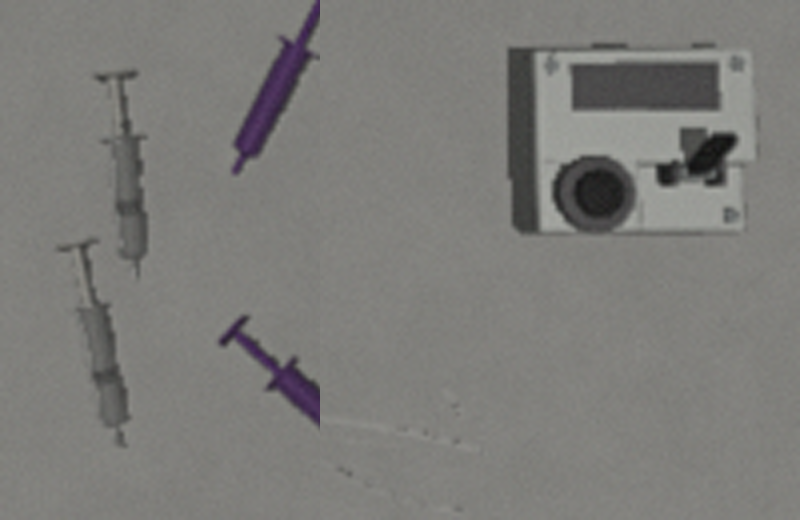

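Two white syringes are present; the faint thing is just glasses, and the other two syringe shapes are purple. The button's centre is at (480,288) and the lever's base at (503,283). I'll spin to yaw 0 while refining the measurements.

```bash
cat >> h.py <<'E'
def need(x,y,z,yaw=None):
    s=sense(); Rm=R.from_euler('xyz',s['eef_rot'],degrees=True)
    d=Rm.inv().apply(np.array([x,y,z])-s['ee_pos'])/.04
    print('at',np.round(s['ee_pos'],4),np.round(s['eef_rot'],2),'F',np.round(s['force'],1),'w',round(float(s['width']),4),'t',round(float(s['clock']),2))
    if yaw is not None:
        rv=(Rm.inv()*R.from_euler('xyz',[180,0,yaw],degrees=True)).as_rotvec(degrees=True)/5; print('turn',rv.round(2))
    print('shift',d.round(3))
def syr(c,lim=(150,160,215,290)):
    # white syringes: brightness/edge contrast against bench
    x0,y0,x1,y1=lim; im=c['img'][y0:y1,x0:x1].astype(float); bg=np.median(im.reshape(-1,3),0)
    m=(np.abs(im-bg).sum(2)>33).astype(np.uint8); m=cv2.morphologyEx(m,cv2.MORPH_CLOSE,np.ones((3,3)))
    n,l,st,ce=cv2.connectedComponentsWithStats(m)
    for i in range(1,n):
        if st[i,4]<60: continue
        v,u=np.nonzero(l==i); P=np.array([ray(c,a+x0,b+y0,.010)[:2] for a,b in zip(u,v)])
        (cx,cy),(w,h),a=cv2.minAreaRect((P*1000).astype(np.float32)); print('syr',st[i,4],'px',(u.mean()+x0).round(1),(v.mean()+y0).round(1),'rect',round(cx,1),round(cy,1),round(w,1),round(h,1),round(a,1))
E
python3 - <<'E'
from h import *
c=cap('top'); syr(c)
im=c['img'].astype(int)
g=im.sum(2)[240:310,450:530]; m=(g>400).astype(np.uint8); print('max',g.max(),np.percentile(g,[10,50,90]))
sub=im.sum(2)[275:302,466:494]; v,u=np.nonzero(sub<130); print('btn px',u.mean()+466,v.mean()+275,len(u), ray(c,u.mean()+466,v.mean()+275,.076).round(4))
for n,u,v,z in[('TL',464.25,252,.058),('TR',518.75,252.5,.058),('BL',464.25,298,.058),('BR',516.25,298,.058),('hinge',503,283,.05)]: print(n,ray(c,u,v,z).round(4))
# cover: edges through gradient
need(.453,-.355,.12,0)
E
for i in 1; do python3 -m inch '[0,0,0,0,0,0,1, 0,0,0,0,0,0,1, 0,0,0,0,0,0,1, 0,0,0,0,0,0,1, 0,0,0,0,0,0,1, 0,0,0,0,0,0,1, 0,0,0,0,0,0,1, 0,0,0,0,0,0,1]' 20; python3 -m inch '[0,0,0,0,0,0,1, 0,0,0,0,0,0,1, 0,0,0,0,0,0,1, 0,0,0,0,0,0,1, 0,0,0,0,0,0,1, 0,0,0,0,0,0,1, 0,0,0,0,0,0,0.4, 0,0,0,0,0,0,0]'; done
python3 -c "
from h import *
need(.453,-.355,.12,0)"
```

```text
syr 308 px 181.4 203.0 rect 636.1 305.6 120.3 25.3 9.2
syr 90 px 211.5 193.7 rect 661.2 239.1 48.3 13.7 2.0
syr 302 px 174.9 246.2 rect 538.5 319.8 120.6 23.6 12.8
syr 65 px 209.8 243.9 rect 541.0 234.9 25.9 22.3 46.5
max 492 [210. 380. 461.]
btn px 479.1743119266055 287.8165137614679 109 [ 0.4533 -0.3543  0.076 ]
TL [ 0.5308 -0.3265  0.058 ]
TR [ 0.5317 -0.4443  0.058 ]
BL [ 0.4313 -0.3264  0.058 ]
BR [ 0.4333 -0.438   0.058 ]
hinge [ 0.4653 -0.4119  0.05  ]
at [0.1935 0.594  0.2222] [1.800e+02 5.000e-02 7.196e+01] F [ 0.3 -0.4 -0.2] w 0.0875 t 0.2
turn [1.000e-02 1.000e-02 1.439e+01]
shift [-20.548  13.515   2.574]
clock: 0.87
ee_pos: [0.1934, 0.5942, 0.2224]
eef_rot: [180.0, 0.0, 31.7]
force: [-0.5, 0.4, 0.4]
width: 0.0379
clock: 1.53
ee_pos: [0.1934, 0.5942, 0.2224]
eef_rot: [180.0, -0.0, -0.1]
force: [-0.2, -0.2, -0.5]
width: 0.0003
at [0.1934 0.5942 0.2224] [ 1.7998e+02 -0.0000e+00 -1.2000e-01] F [-0.2 -0.2 -0.5] w 0.0003 t 1.53
turn [ 0.   -0.   -0.02]
shift [ 6.541 23.714  2.571]
```

```bash
python3 -m inch '[0,0,1,0,0,0,0, 0,0,1,0,0,0,0, 0,0.2,1,0,0,0,0, 0,0.2,1,0,0,0,0, 0,0.2,1,0,0,0,0, 0,0.3,1,0,0,0,0, 0,0.3,1,0,0,0,0, 0,0.3,1,0,0,0,0]'
python3 -m inch '[0,0.3,1,0,0,0,0, 0,0.3,1,0,0,0,0, 0,0.3,1,0,0,0,0, 0,0.3,1,0,0,0,0, 0,0.3,1,0,0,0,0, 0,0.3,1,0,0,0,0, 0,0.3,1,0,0,0,0, 0,0.3,1,0,0,0,0]'
python3 -m inch '[0,0.4,1,0,0,0,0, 0,0.4,1,0,0,0,0, 0,0.4,1,0,0,0,0, 0,0.4,1,0,0,0,0, 0,0.4,1,0,0,0,0, 0,0.4,1,0,0,0,0, 0,0.3,1,0,0,0,0, 0,0,0.5,1,0,0,0]'
python3 -c "
from h import *
need(.453,-.355,.085,0)"
```

```text
clock: 2.2
ee_pos: [0.2533, 0.2726, 0.2226]
eef_rot: [-180.0, -0.0, 0.1]
force: [-0.5, 0.6, -0.1]
width: 0.0003
clock: 2.87
ee_pos: [0.3488, -0.047, 0.2228]
eef_rot: [-179.9, -0.1, 0.1]
force: [0.5, 1.0, 0.4]
width: 0.0005
clock: 3.53
ee_pos: [0.4207, -0.2565, 0.187]
eef_rot: [-179.7, 1.0, -0.2]
force: [1.5, 0.5, 0.5]
width: 0.0006
at [ 0.4207 -0.2565  0.187 ] [-179.75    1.     -0.2 ] F [1.5 0.5 0.5] w 0.0006 t 3.53
turn [-0.05  0.2  -0.04]
shift [0.859 2.47  2.524]
```

```bash
python3 -m inch '[0,0.3,0.8,0.5,0,0,0, 0,0.3,0.8,0.5,0,0,0, 0,0.26,0.87,0.5,0,0.1,0, 0,0,0,0.4,0,0.1,0, 0,0,0,0.4,0,0,0, 0,0,0,0,0,0,0]'
python3 -c "
from h import *
need(.453,-.355,.085,0)"
```

```text
clock: 4.03
ee_pos: [0.446, -0.3493, 0.087]
eef_rot: [-179.3, 0.7, -0.4]
force: [-0.0, 1.1, 0.8]
width: 0.0007
at [ 0.446  -0.3493  0.087 ] [-179.32    0.67   -0.38] F [-0.   1.1  0.8] w 0.0007 t 4.03
turn [-0.14  0.13 -0.08]
shift [0.177 0.143 0.046]
```

Press slowly: down to z≈0.0695, then hold, then look.

```bash
python3 -m inch '[0,0.18,0.14,0,-0.14,0.13,0, 0,0,0,0.15,0,0,0, 0,0,0,0.1,0,0,0, 0,0,0,0.08,0,0,0, 0,0,0,0.08,0,0,0, 0,0,0,0,0,0,0, 0,0,0,0,0,0,0, 0,0,0,0,0,0,0]'
python3 - <<'E'
from h import *
need(.453,-.355,.0705,0); c=cap('scene'); save(c,'b1.png',(350,190,470,280),5)
E
```

```text
clock: 4.7
ee_pos: [0.4563, -0.3551, 0.0744]
eef_rot: [179.8, -0.4, -0.3]
force: [1.4, 0.5, 6.4]
width: 0.0005
at [ 0.4563 -0.3551  0.0744] [179.84  -0.36  -0.31] F [1.4 0.5 6.4] w 0.0005 t 4.7
turn [ 0.03 -0.07 -0.06]
shift [-0.084 -0.002  0.098]
```

View pics/b1.png

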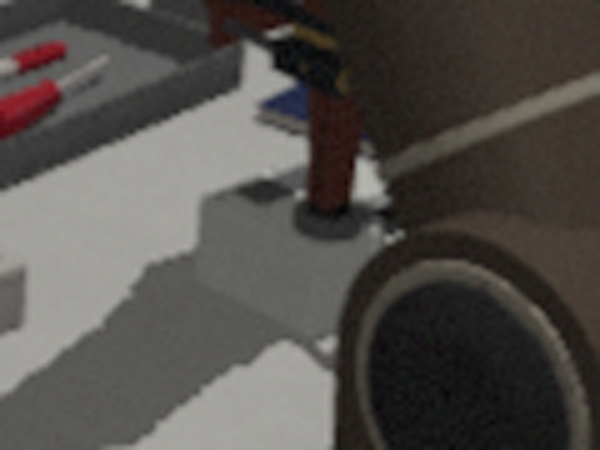

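The fingers are on the button (crop 330,215); the lever is hidden behind the arm. I'll press a little further and check in the top view.

```bash
python3 -m inch '[0,-0.05,0,0.1,0,0,0, 0,0,0,0.06,0,0,0, 0,0,0,0,0,0,0, 0,0,0,0,0,0,0, 0,0,0,0,0,0,0, 0,0,0,0,0,0,0]'
python3 - <<'E'
from h import *
need(.453,-.355,.0705,0); c=cap('top'); save(c,'b2.png',(440,230,560,320),5)
E
```

```text
clock: 5.25
ee_pos: [0.4564, -0.3554, 0.0732]
eef_rot: [180.0, -0.7, -0.3]
force: [-6.6, 14.8, 59.5]
width: 0.0004
at [ 0.4564 -0.3554  0.0732] [179.96  -0.74  -0.3 ] F [-6.6 14.8 59.5] w 0.0004 t 5.25
turn [ 0.01 -0.15 -0.06]
shift [-0.087 -0.009  0.065]
```

View pics/b2.png

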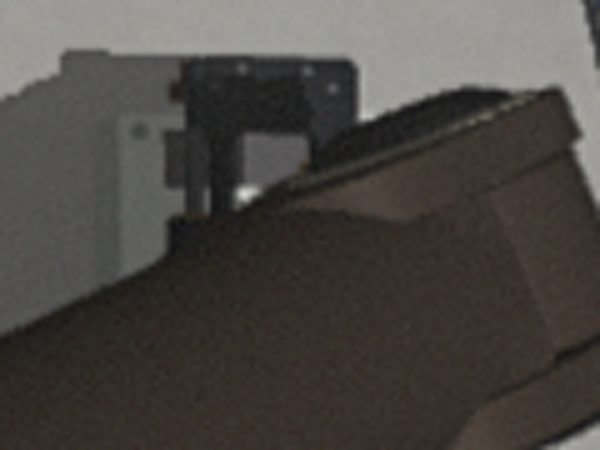

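Force jumped to 60 N, so the press has bottomed. I'll retract and look at the lever.

```bash
python3 -m inch '[0,0,0,-0.1,0,0,0, 0,0,0,-0.5,0,0.1,0, 0,0,0,-1,0,0,0, 0,0,0,-1,0,0,0, 0,0,-1,0,0,0,0, 0,0,-1,0,0,0,0, 0,0,-1,0,0,0,0, 0,0,-1,0,0,0,0]'
python3 -m inch '[0,0,-1,0,0,0,0, 0,0,-1,0,0,0,0, 0,0,-1,0,0,0,0, 0,0,-1,0,0,0,0, 0,0,0,0,0,0,0, 0,0,0,0,0,0,0]'
python3 - <<'E'
from h import *
need(.453,-.355,.0705,0); c=cap('top'); save(c,'b3.png',(440,230,560,320),5)
E
```

```text
clock: 5.97
ee_pos: [0.4527, -0.1932, 0.1707]
eef_rot: [179.9, -0.8, -0.4]
force: [-0.4, 0.1, 0.6]
width: 0.0
clock: 6.47
ee_pos: [0.4541, -0.0315, 0.1701]
eef_rot: [179.9, -0.7, 0.1]
force: [-0.0, -0.9, -1.1]
width: 0.0004
at [ 0.4541 -0.0315  0.1701] [ 1.7989e+02 -7.0000e-01  7.0000e-02] F [-0.  -0.9 -1.1] w 0.0004 t 6.47
turn [ 0.02 -0.14  0.01]
shift [-0.068  8.082  2.505]
```

View pics/b3.png

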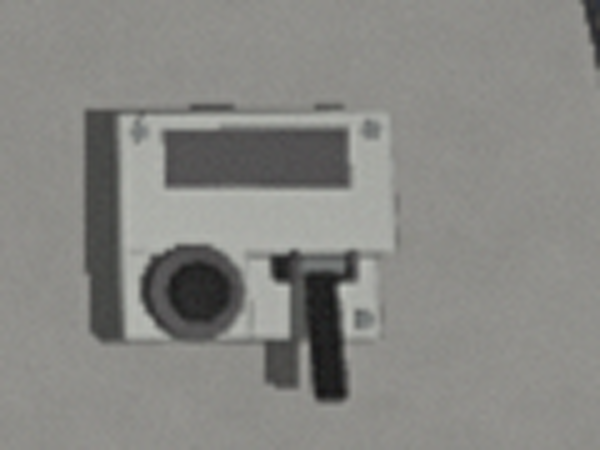

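Lever has dropped (crop 325,340): hinge at px (504,283), end at px (506,309.6).

```bash
python3 - <<'E'
from h import *
c=cap('top')
m=c['img'].astype(int).sum(2); 
for v in (290,294,298,302,306):
    row=m[v,496:514]; u=np.nonzero(row<130)[0]+496; print(v,u.min(),u.max(),row.min())
for n,u,v,z in[('hinge',504,283,.05),('end',506.2,309.8,.061),('edge',500,298,.058),('mid',504.8,290,.055)]: print(n,ray(c,u,v,z).round(4))
E
```

```text
290 502 506 97
294 502 506 89
298 502 507 82
302 503 507 87
306 503 507 86
hinge [ 0.4653 -0.4141  0.05  ]
end [ 0.4076 -0.4154  0.061 ]
edge [ 0.4326 -0.4031  0.058 ]
mid [ 0.4501 -0.4144  0.055 ]
```

```bash
python3 -m inch '[22,-0.1,1,0,0,0,1, 22,0,0,0,0,0,1, 22,0,0,0,0,0,1, 22,0,0,0,0,0,1, 22,0,0,0,0,0,1, 22,0,0,0,0,0,1, 22,0,0,0,0,0,1, 22,0,0,0,0,0,1]'
python3 -m inch '[22,0,0,0,0,0,1, 22,0,0,0,0,0,1, 22,0,0,0,0,0,1, 22,0,0,0,0,0,1, 22,0,0,0,0,0,1, 22,0,0,0,0,0,1, 22,0,0,0,0,0,1, 22,0,0,0,0,0,1]'
python3 -m inch '[22,0,0,0,0,0,1, 22,0,0,0,0,0,1, 22,1,0,0,0,0,0, 22,1,0.2,0,0,0,0, 22,1,0.2,0,0,0,0, 22,1,0.2,0,0,0,0, 22,1,0.2,0,0,0,0, 22,1,0.2,0,0,0,0]'
python3 -m inch '[22,1,0,0,0,0,0, 22,1,0,0,0,0,0, 22,0.5,0,0,0,0,0, 22,0,0,0,0,0,0]'
python3 -c "
from h import *
need(.414,-.4128,.085,-90)"
```

```text
clock: 7.23
ee_pos: [0.4495, -0.0774, 0.1705]
eef_rot: [-179.6, -0.7, -40.9]
force: [0.2, 0.1, 0.1]
width: 0.0221
clock: 7.9
ee_pos: [0.4495, -0.0774, 0.1705]
eef_rot: [-179.3, -0.3, -80.9]
force: [-0.3, -0.2, -0.7]
width: 0.0221
clock: 8.57
ee_pos: [0.4062, -0.3185, 0.1707]
eef_rot: [-179.2, -0.2, -90.6]
force: [0.4, 0.3, -0.1]
width: 0.022
clock: 8.9
ee_pos: [0.4036, -0.422, 0.1714]
eef_rot: [-179.3, -0.4, -90.9]
force: [-0.5, 0.1, 0.7]
width: 0.0221
at [ 0.4036 -0.422   0.1714] [-179.29   -0.38  -90.92] F [-0.5  0.1  0.7] w 0.0221 t 8.9
turn [-0.14 -0.08 -0.18]
shift [-0.248 -0.229  2.161]
```

```bash
python3 -m inch '[22,-0.25,-0.23,0.7,-0.14,-0.08,-0.18, 22,0,0,0.7,0,0,0, 22,0,0,0.7,0,0,0, 22,0,0,0,0,0,0, 22,0,0,0,0,0,0]'
python3 -c "
from h import *
need(.414,-.4128,.049,-90)"
```

```text
clock: 9.32
ee_pos: [0.4156, -0.4048, 0.0864]
eef_rot: [179.9, 0.3, -89.6]
force: [-0.5, -0.8, 1.1]
width: 0.022
at [ 0.4156 -0.4048  0.0864] [179.9    0.32 -89.6 ] F [-0.5 -0.8  1.1] w 0.022 t 9.32
turn [0.02 0.06 0.08]
shift [0.205 0.04  0.934]
```

```bash
python3 -m inch '[22,0.2,0.04,0,0,0,0, 22,0,0,0,0,0,0, 22,0,0,0,0,0,0]'
python3 -c "
from h import *
need(.414,-.4128,.049,-90)"
```

```text
clock: 9.57
ee_pos: [0.4159, -0.4142, 0.0885]
eef_rot: [-179.9, 0.1, -89.5]
force: [0.7, 0.2, -0.5]
width: 0.0217
at [ 0.4159 -0.4142  0.0885] [-1.7985e+02  1.3000e-01 -8.9530e+01] F [ 0.7  0.2 -0.5] w 0.0217 t 9.57
turn [-0.03  0.03  0.09]
shift [-0.034  0.051  0.988]
```

```bash
python3 -m inch '[22,-0.03,0.05,0.4,0,0,0, 22,0,0,0.4,0,0,0, 22,0,0,0.18,0,0,0, 22,0,0,0,0,0,0, 5,0,0,0,0,0,0, 5,0,0,0,0,0,0, 5,0,0,0,0,0,0]' 5
python3 -c "
from h import *
need(.414,-.4128,.049,-90)"
```

```text
clock: 10.15
ee_pos: [0.4141, -0.4133, 0.049]
eef_rot: [-179.9, 0.0, -89.5]
force: [-0.5, -5.4, -0.6]
width: 0.0143
at [ 0.4141 -0.4133  0.049 ] [-1.7989e+02  3.0000e-02 -8.9500e+01] F [-0.5 -5.4 -0.6] w 0.0143 t 10.15
turn [-0.02  0.01  0.1 ]
shift [-0.014  0.003  0.   ]
```

```bash
python3 -m inch '[5,0,-0.1,-0.32,0,0,0, 5,0,0,0,0,0,0, 5,0,-0.18,-0.28,0,0,0, 5,0,0,0,0,0,0, 5,0,-0.25,-0.23,0,0,0, 5,0,0,0,0,0,0, 5,0,-0.3,-0.16,0,0,0, 5,0,0,0,0,0,0]'
python3 -m inch '[5,0,-0.33,-0.07,0,0,0, 5,0,0,0,0,0,0, 5,0,-0.29,0.01,0,0,0, 5,0,0,0,0,0,0, 5,0,-0.12,0.03,0,0,0, 5,0,0,0,0,0,0, 5,0,0,0,0,0,0]'
python3 -c "
from h import *
need(.4786,-.4128,.090,-90)"
```

```text
clock: 10.82
ee_pos: [0.4488, -0.4125, 0.0884]
eef_rot: [-179.9, 0.1, -89.4]
force: [-1.3, -5.0, 4.4]
width: 0.0142
clock: 11.4
ee_pos: [0.4779, -0.4117, 0.0887]
eef_rot: [-179.9, 0.1, -89.4]
force: [1.3, -5.8, 1.7]
width: 0.014
at [ 0.4779 -0.4117  0.0887] [-1.7989e+02  1.3000e-01 -8.9440e+01] F [ 1.3 -5.8  1.7] w 0.014 t 11.4
turn [-0.02  0.03  0.11]
shift [ 0.027 -0.019 -0.033]
```

Release, rise straight up, move away, and look.

```bash
python3 -m inch '[22,0,0,0,0,0,0, 22,0,0,0,0,0,0, 22,0,0,-0.5,0,0,0, 22,0,0,-1,0,0,0, 22,0,0,-1,0,0,0, 22,-1,0,0,0,0,0, 22,-1,0,0,0,0,0, 22,-1,0,0,0,0,-1]'
python3 -m inch '[22,-1,0,0,0,0,-1, 22,-1,0,0,0,0,-1, 22,-1,0,0,0,0,-1, 22,-1,0,0,0,0,-1, 22,-1,0,0,0,0,-1, 22,0,0,0,0,0,-1, 22,0,0,0,0,0,-1, 22,0,0,0,0,0,-1]'
python3 -m inch '[30,0,0,0,0,0,-1, 30,0,0,0,0,0,-1, 30,0,0,0,0,0,-1, 30,0,0,0,0,0,-1, 30,0,0,0,0,0,-1, 30,0,0,0,0,0,-1, 30,0,0,0,0,0,-1, 30,0,0,0,0,0,-1]'
python3 - <<'E'
from h import *
need(.554,.0165,.17,0); c=cap('top'); save(c,'b4.png',(440,230,560,320),5)
E
```

```text
clock: 12.07
ee_pos: [0.475, -0.2892, 0.1885]
eef_rot: [-180.0, 0.4, -84.6]
force: [1.2, 0.4, 0.2]
width: 0.0219
clock: 12.73
ee_pos: [0.4247, -0.1021, 0.1897]
eef_rot: [-179.8, 0.3, -44.7]
force: [-0.3, -1.2, -0.1]
width: 0.0217
clock: 13.4
ee_pos: [0.4244, -0.1044, 0.1897]
eef_rot: [-179.7, 0.1, -5.0]
force: [0.1, 0.3, -0.6]
width: 0.0301
at [ 0.4244 -0.1044  0.1897] [-1.7971e+02  9.0000e-02 -4.9500e+00] F [ 0.1  0.3 -0.6] w 0.0301 t 13.4
turn [-0.06  0.01 -0.99]
shift [ 2.968 -3.287  0.505]
```

View pics/b4.png

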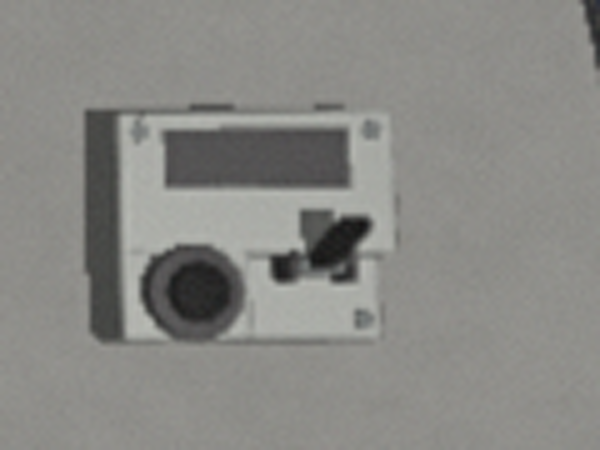

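Lever is up again (crop 340,240). Now to the cover handle.

```bash
python3 -m inch '[30,0.7,-0.9,0,0,0,-1, 30,0.7,-0.8,0.4,0,0,0, 30,0.7,-0.8,0.4,0,0,0, 30,0.7,-0.7,0.4,0,0,0, 30,0.2,0,0.4,0,0,0, 30,0,0,0,0,0,0, 30,0,0,0,0,0,0]'
python3 -c "
from h import *
need(.5515,.0165,.075,0)"
```

```text
clock: 14.03
ee_pos: [0.5395, 0.0107, 0.1286]
eef_rot: [-179.9, 0.2, -0.3]
force: [0.7, 0.6, 0.3]
width: 0.0298
at [0.5395 0.0107 0.1286] [-1.7986e+02  1.6000e-01 -3.2000e-01] F [0.7 0.6 0.3] w 0.0298 t 14.03
turn [-0.03  0.03 -0.06]
shift [ 0.304 -0.143  1.339]
```

```bash
python3 -m inch '[30,0.3,-0.14,0,0,0,0, 30,0,0,0.5,0,0,0, 30,0,0,0.4,0,0,0, 30,0,0,0.2,0,0,0, 30,0,0,0.24,0,0,0, 30,0,0,0,0,0,0, 30,0,0,0,0,0,0]'
python3 -m inch '[5,0,0,0,0,0,0, 5,0,0,0,0,0,0, 5,0,0,0,0,0,0, 5,0,0,0,0,0,0]' 15
python3 -c "
from h import *
need(.5515,.0165,.075,0)"
```

```text
clock: 14.62
ee_pos: [0.5526, 0.0161, 0.0766]
eef_rot: [-179.8, -0.0, -0.3]
force: [-0.1, 1.5, 0.4]
width: 0.0301
clock: 14.95
ee_pos: [0.5533, 0.0165, 0.0767]
eef_rot: [-179.8, -0.1, -0.3]
force: [-0.5, 0.8, 2.7]
width: 0.0121
at [0.5533 0.0165 0.0767] [-1.7977e+02 -1.2000e-01 -2.8000e-01] F [-0.5  0.8  2.7] w 0.0121 t 14.95
turn [-0.05 -0.02 -0.06]
shift [-0.046  0.001  0.042]
```

Gripped (12 mm). Try the cover: 20 mm toward +x in small steps.

```bash
python3 -m inch '[5,0.1,0,0,0,0,0, 5,0.1,0,0,0,0,0, 5,0.1,0,0,0,0,0, 5,0.05,0,0,0,0,0, 5,0.05,0,0,0,0,0]' 25; python3 -m inch '[5,0.05,0,0,0,0,0, 5,0.05,0,0,0,0,0, 5,0,0,0,0,0,0]'
```

```text
clock: 15.37
ee_pos: [0.5651, 0.0164, 0.0764]
eef_rot: [-179.7, 0.4, -0.3]
force: [-23.0, 1.4, 27.2]
width: 0.0121
clock: 15.62
ee_pos: [0.5651, 0.0165, 0.0763]
eef_rot: [-179.6, 0.8, -0.3]
force: [-30.0, 0.7, 35.3]
width: 0.012
```

Blocked at ~11 mm (30 N). I'll back off a little, release, and turn the knob.

```bash
python3 -m inch '[5,-0.2,0,0,0,0,0, 5,-0.2,0,0,0,0,0, 5,-0.05,0,0,0,0,0, 5,0,0,0,0,0,0, 30,0,0,0,0,0,0, 30,0,0,0,0,0,0, 30,0,0,-0.5,0,0,0, 30,0,0,-0.6,0,0,0]'
python3 -c "
from h import *
need(.602,-.143,.075,0)"
```

```text
clock: 16.28
ee_pos: [0.5535, 0.0163, 0.1189]
eef_rot: [-179.9, 0.2, -0.2]
force: [0.7, 0.7, 0.1]
width: 0.0297
at [0.5535 0.0163 0.1189] [-1.7987e+02  1.7000e-01 -2.4000e-01] F [0.7 0.7 0.1] w 0.0297 t 16.28
turn [-0.03  0.03 -0.05]
shift [1.232 3.98  1.085]
```

```bash
python3 - <<'E'
from h import *
t=cap('top'); s=cap('scene')
a=cv2.imread('pics/top0.png'); b=cv2.imread('pics/scene0.png')
A=cv2.resize(a[195:240,360:400],None,fx=10,fy=10,interpolation=cv2.INTER_CUBIC)
B=cv2.resize(b[215:260,310:350],None,fx=10,fy=10,interpolation=cv2.INTER_CUBIC)
cv2.imwrite('pics/k.png',np.hstack([A,B]))
for z in(.045,.05,.055,.06,.065,.07,.075): 
    p=ray(t,379.5,218,z); print(z,p.round(4),proj(s,p).round(1))
E
```

```text
0.045 [ 0.604 -0.143  0.045] [327.8 239.1]
0.05 [ 0.6033 -0.1426  0.05  ] [327.9 237.7]
0.055 [ 0.6026 -0.1423  0.055 ] [328.  236.3]
0.06 [ 0.602  -0.1419  0.06  ] [328.1 234.9]
0.065 [ 0.6013 -0.1416  0.065 ] [328.2 233.5]
0.07 [ 0.6006 -0.1412  0.07  ] [328.3 232.1]
0.075 [ 0.5999 -0.1409  0.075 ] [328.4 230.6]
```

View pics/k.png

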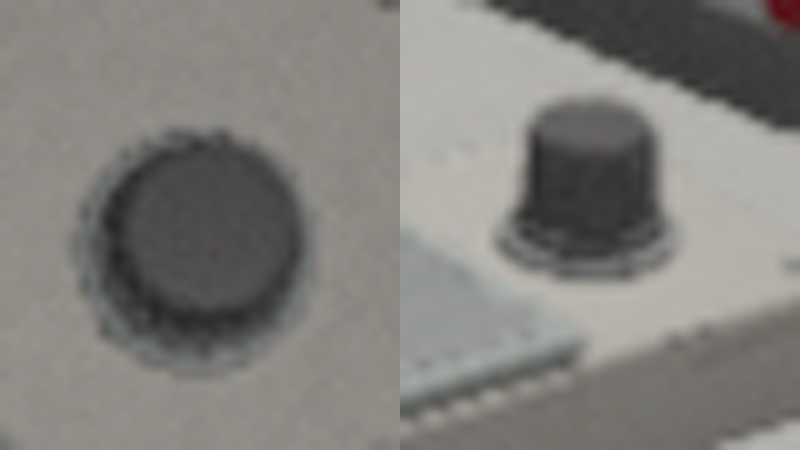

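Knob top at ~z 0.086 (triangulated), axis ≈ (0.600, -0.142), so the grip point is ≈ 0.072.

```bash
python3 -m inch '[60,0.3,1,-0.3,0,0,0, 60,0.3,1,0,0,0,0, 60,0.3,1,0,0,0,0, 60,0.27,0.96,0,0,0,0, 60,0,0,0,0,0,0, 60,0,0,0,0,0,0, 60,0,0,0,0,0,0]'
python3 -c "
from h import *
need(.600,-.142,.061,0)"
```

```text
clock: 16.97
ee_pos: [0.5999, -0.1401, 0.1299]
eef_rot: [-179.7, 0.0, -0.3]
force: [0.5, 0.1, -0.7]
width: 0.0599
at [ 0.5999 -0.1401  0.1299] [-1.7975e+02  4.0000e-02 -2.9000e-01] F [ 0.5  0.1 -0.7] w 0.0599 t 16.97
turn [-0.05  0.01 -0.06]
shift [0.004 0.054 1.723]
```

```bash
python3 -m inch '[60,0,0.05,0.5,0,0,0, 60,0,0,0.5,0,0,0, 60,0,0,0.4,0,0,0, 60,0,0,0.3,0,0,0, 60,0,0,0,0,0,0, 30,0,0,0,0,0,0, 30,0,0,0,0,0,0, 30,0,0,0,0,0,0]' 20
python3 -c "
from h import *
need(.600,-.142,.061,0)"
```

```text
clock: 17.63
ee_pos: [0.6011, -0.1421, 0.0641]
eef_rot: [-179.8, -0.1, -0.2]
force: [-0.7, 0.4, -0.3]
width: 0.0434
at [ 0.6011 -0.1421  0.0641] [-1.7979e+02 -1.4000e-01 -2.3000e-01] F [-0.7  0.4 -0.3] w 0.0434 t 17.63
turn [-0.04 -0.03 -0.05]
shift [-0.028 -0.002  0.077]
```

```bash
python3 -m inch '[30,0,0,0,0,0,0, 30,0,0,0,0,0,0, 30,0,0,0,0,0,0]'; python3 -m inch '[30,0,0,0,0,0,1, 30,0,0,0,0,0,1, 30,0,0,0,0,0,1, 30,0,0,0,0,0,1, 30,0,0,0,0,0,1, 30,0,0,0,0,0,1, 30,0,0,0,0,0,1, 30,0,0,0,0,0,1]'
python3 -m inch '[30,0,0,0,0,0,1, 30,0,0,0,0,0,1, 30,0,0,0,0,0,1, 30,0,0,0,0,0,1, 30,0,0,0,0,0,1, 30,0,0,0,0,0,1, 30,0,0,0,0,0,1, 30,0,0,0,0,0,1]'
python3 -m inch '[30,0,0,0,0,0,1, 30,0,0,0,0,0,1, 30,0,0,0,0,0,0, 30,0,0,0,0,0,0]'
python3 -c "
from h import *
need(.600,-.142,.061,-90)"
```

```text
clock: 17.88
ee_pos: [0.6011, -0.1422, 0.064]
eef_rot: [-179.8, -0.2, -0.3]
force: [-0.2, 1.5, 5.2]
width: 0.0376
clock: 18.55
ee_pos: [0.6006, -0.1421, 0.064]
eef_rot: [-179.7, 0.1, -40.5]
force: [-2.5, 1.2, 7.5]
width: 0.0375
clock: 19.22
ee_pos: [0.6004, -0.1416, 0.0639]
eef_rot: [-179.9, 0.3, -80.5]
force: [-3.5, 4.0, 9.2]
width: 0.0377
clock: 19.55
ee_pos: [0.6004, -0.1415, 0.064]
eef_rot: [-180.0, 0.3, -90.3]
force: [-3.9, 4.7, 10.2]
width: 0.0378
at [ 0.6004 -0.1415  0.064 ] [-179.96    0.31  -90.26] F [-3.9  4.7 10.2] w 0.0378 t 19.55
turn [-0.01  0.06 -0.05]
shift [0.013 0.009 0.074]
```

```bash
python3 -m inch '[55,0,0,0,0,0,0, 55,0,0,0,0,0,0, 55,0,0,-0.5,0,0,0, 55,0,0,-0.8,0,0,0, 40,0,0,-0.6,0,0,0, 30,-1,0.3,0,0,0,0, 30,-1,0.3,0,0,0,0, 30,-1,0.3,0,0,0,0]'
python3 -m inch '[30,-0.95,0.27,0,0,0,-1, 30,0,0,0,0,0,-1, 30,0,0,0,0,0,-1, 30,0,0,0,0,0,-1, 30,0,0,0,0,0,-1, 30,0,0,0,0,0,-1, 30,0,0,0,0,0,-1, 30,0,0,0,0,0,-1]'
python3 -m inch '[30,0,0,0,0,0,-1, 30,0,0,0,0,0,-1, 30,0,0,0,0,0,-1, 30,0,0,0,0,0,-1, 30,0,0,0,0,0,-1, 30,0,0,0,0,0,-1, 30,0,0,0,0,0,-1, 30,0,0,0,0,0,-1]'
python3 -m inch '[30,0,0,0,0,0,-1, 30,0,0,0,0,0,-1, 30,0,0,0,0,0,0, 30,0,0,0,0,0,0]'
python3 -c "
from h import *
need(.5535,.0165,.0765,0)"
```

```text
clock: 20.22
ee_pos: [0.5645, -0.0224, 0.1398]
eef_rot: [-179.9, 0.2, -90.4]
force: [0.5, 0.7, 0.4]
width: 0.0322
clock: 20.88
ee_pos: [0.5543, 0.0153, 0.1395]
eef_rot: [-179.8, 0.1, -50.0]
force: [-0.3, 0.2, 0.2]
width: 0.03
clock: 21.55
ee_pos: [0.5543, 0.0152, 0.1395]
eef_rot: [-179.8, -0.0, -10.0]
force: [0.0, 0.2, -1.2]
width: 0.0302
clock: 21.88
ee_pos: [0.5543, 0.0152, 0.1396]
eef_rot: [-179.8, -0.1, -0.4]
force: [0.2, -0.8, -0.6]
width: 0.0303
at [0.5543 0.0152 0.1396] [-1.7976e+02 -6.0000e-02 -4.3000e-01] F [ 0.2 -0.8 -0.6] w 0.0303 t 21.88
turn [-0.05 -0.01 -0.09]
shift [-0.021 -0.026  1.578]
```

```bash
python3 -m inch '[30,0,0,0.6,0,0,0, 30,0,0,0.5,0,0,0, 30,0,0,0.4,0,0,0, 30,0,0,0.08,0,0,0, 30,0,0,0,0,0,0, 5,0,0,0,0,0,0, 5,0,0,0,0,0,0, 5,0,0,0,0,0,0]' 25
python3 -m inch '[5,0.15,0,0,0,0,0, 5,0.15,0,0,0,0,0, 5,0.15,0,0,0,0,0, 5,0.15,0,0,0,0,0, 5,0,0,0,0,0,0]'
```

```text
clock: 22.55
ee_pos: [0.5551, 0.0157, 0.0774]
eef_rot: [-179.8, -0.1, -0.3]
force: [0.3, -0.3, -0.2]
width: 0.0138
clock: 22.97
ee_pos: [0.5807, 0.0153, 0.0773]
eef_rot: [-179.8, -0.2, -0.3]
force: [1.4, 0.3, 6.0]
width: 0.0119
```

Free now. Slide fully open.

```bash
python3 -m inch '[5,0.4,0,0,0,0,0, 5,0.5,0,0,0,0,0, 5,0.5,0,0,0,0,0, 5,0.5,0,0,0,0,0, 5,0.5,0,0,0,0,0, 5,0.4,0,0,0,0,0, 5,0.2,0,0,0,0,0, 5,0,0,0,0,0,0]'
python3 -m inch '[5,0.1,0,0,0,0,0, 5,0.1,0,0,0,0,0, 5,0.1,0,0,0,0,0, 5,0.05,0,0,0,0,0, 5,0,0,0,0,0,0]'
```

```text
clock: 23.63
ee_pos: [0.7011, 0.0137, 0.0773]
eef_rot: [-179.9, -0.2, -0.3]
force: [1.3, -1.7, 5.5]
width: 0.0117
clock: 24.05
ee_pos: [0.7084, 0.0135, 0.0772]
eef_rot: [-179.8, 0.5, -0.4]
force: [-19.4, -1.1, 19.1]
width: 0.0117
```

Cover at its stop (handle x 0.708, travel 155 mm). Release, rise, and look at the chamber and syringes.

```bash
python3 -m inch '[5,-0.15,0,0,0,0,0, 5,0,0,0,0,0,0, 30,0,0,0,0,0,0, 30,0,0,0,0,0,0, 30,0,0,-1,0,0,0, 30,0,0,-1,0,0,0, 40,-1,0,-1,0,0,-1, 40,-1,0,0,0,0,-1]'
python3 -m inch '[40,-1,0,0,0,0,-1, 40,-1,0,0,0,0,-1, 40,-1,0,0,0,0,-1, 40,-1,0,0,0,0,-1, 40,-1,0,0,0,0,-1, 40,0,-1,0,0,0,-1, 40,0,-1,0,0,0,-1, 40,0,-1,0,0,0,-1]'
python3 -m inch '[40,0,0,0,0,0,-1, 40,0,0,0,0,0,-1, 40,0,0,0,0,0,-1, 40,0,0,0,0,0,-1, 40,0,0,0,0,0,-1, 40,0,0,0,0,0,-1, 40,0,0,0,0,0,-1, 40,0,0,0,0,0,-1]'
python3 - <<'E'
from h import *
c=cap('top'); syr(c); need(.5268,.3171,.10,102.8); save(c,'d1.png',(150,110,410,300),3)
E
```

```text
clock: 24.72
ee_pos: [0.6414, 0.0114, 0.1911]
eef_rot: [-179.9, -0.6, 10.1]
force: [0.9, -0.1, 0.3]
width: 0.0389
clock: 25.38
ee_pos: [0.3731, 0.0371, 0.186]
eef_rot: [-180.0, -0.3, 49.9]
force: [-0.1, 2.2, 0.3]
width: 0.0404
clock: 26.05
ee_pos: [0.3739, 0.0367, 0.1859]
eef_rot: [179.9, -0.2, 90.0]
force: [-0.4, 0.5, 0.7]
width: 0.0401
syr 319 px 181.3 202.7 rect 636.1 305.5 120.3 25.6 9.2
syr 92 px 211.5 193.7 rect 661.2 239.1 48.3 13.7 2.0
syr 311 px 174.8 245.7 rect 538.5 319.8 120.6 23.6 12.8
syr 66 px 209.8 243.8 rect 541.0 234.9 25.9 22.3 46.5
at [0.3738 0.0367 0.1859] [179.93  -0.23  90.36] F [ 0.1  0.4 -0.3] w 0.0401 t 26.1
turn [ 0.02 -0.04 -2.49]
shift [6.978 3.866 2.179]
```

View pics/d1.png

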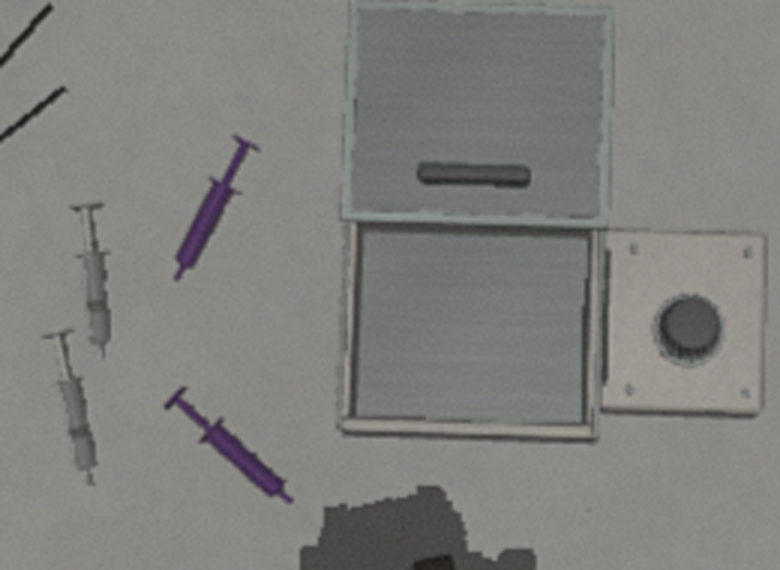

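Chamber is clear and the cover fully open; knob at crop (690,325). Both syringes are unmoved. Go for syringe B (front).

```bash
python3 -m inch '[40,1,0.5,0,0,0,0, 40,1,0.5,0,0,0,0, 40,1,0.5,0,0,0,0, 40,1,0.5,0,0,0,0, 40,1,0.5,0,0,0,0, 40,1,0.5,0,0,0,0, 40,0.7,0.5,0,0,0,0, 40,0.2,0.3,0,0,0,0]'
python3 -m inch '[40,0,0,0.5,0,0,-1, 40,0,0,0.5,0,0,-1, 40,0,0,0.5,0,0,-0.5, 40,0,0,0.5,0,0,0, 40,0,0,0.5,0,0,0, 40,0,0,0,0,0,0, 40,0,0,0,0,0,0]'
python3 -c "
from h import *
need(.5268,.3171,.004,102.8); syr(cap('top'))"
```

```text
clock: 26.77
ee_pos: [0.519, 0.3018, 0.1858]
eef_rot: [180.0, -0.3, 90.0]
force: [0.3, 0.0, -0.0]
width: 0.04
clock: 27.35
ee_pos: [0.5181, 0.2955, 0.0861]
eef_rot: [-180.0, -0.1, 102.2]
force: [-0.1, 0.2, 0.4]
width: 0.04
at [0.5181 0.2955 0.0861] [-1.7998e+02 -1.4000e-01  1.0217e+02] F [-0.1  0.2  0.4] w 0.04 t 27.35
turn [-0.   -0.03 -0.13]
shift [0.476 0.326 2.054]
syr 8432 px 182.0 224.5 rect 588.1 303.5 297.9 147.3 2.0
```

```bash
python3 -m inch '[40,0.47,0.33,0.2,0,0,-0.12, 40,0,0,0.4,0,0,0, 40,0,0,0.4,0,0,0, 40,0,0,0.2,0,0,0, 40,0,0,0,0,0,0, 40,0,0,0,0,0,0]'
python3 -c "
from h import *
need(.5268,.3171,.004,102.8)"
```

```text
clock: 27.9
ee_pos: [0.528, 0.3171, 0.0398]
eef_rot: [179.9, -0.2, 102.8]
force: [-0.4, -0.4, -0.4]
width: 0.0401
at [0.528  0.3171 0.0398] [179.87  -0.21 102.81] F [-0.4 -0.4 -0.4] w 0.0401 t 27.9
turn [ 0.03 -0.04  0.  ]
shift [ 0.004 -0.033  0.896]
```

```bash
python3 -m inch '[40,0,0,0.4,0,0,0, 40,0,0,0.3,0,0,0, 40,0,0,0.17,0,0,0, 40,0,0,0,0,0,0, 5,0,0,0,0,0,0, 5,0,0,0,0,0,0, 5,0,0,0,0,0,0, 5,0,0,0,0,0,0]' 20
python3 -m inch '[5,0,0,0,0,0,0, 5,0,0,-0.3,0,0,0, 5,0,0,-0.6,0,0,0, 5,0,0,-0.9,0,0,0, 5,0,0,-0.9,0,0,0, 5,0,0,0,0,0,0, 5,0,0,0,0,0,0]'
python3 -c "
from h import *
need(.591,.052,.12,89.2)"
```

```text
clock: 28.57
ee_pos: [0.528, 0.3174, 0.0047]
eef_rot: [179.9, -0.2, 102.8]
force: [-0.1, -0.1, -0.0]
width: 0.0167
clock: 29.15
ee_pos: [0.5289, 0.3176, 0.1153]
eef_rot: [179.6, -0.3, 102.8]
force: [0.3, -0.1, -1.0]
width: 0.0158
at [0.5289 0.3176 0.1153] [179.65  -0.34 102.84] F [ 0.3 -0.1 -1. ] w 0.0158 t 29.15
turn [ 0.06 -0.08  2.73]
shift [-6.818  0.039 -0.158]
```

```bash
python3 -m inch '[5,0,0,-0.2,0,0,1, 5,0,0,0,0,0,1, 5,0,0,0,0,0,0.7, 5,-0.8,0.2,0,0,0,0, 5,-0.9,0.2,0,0,0,0, 5,-0.9,0.2,0,0,0,0, 5,-0.9,0.2,0,0,0,0, 5,-0.9,0.2,0,0,0,0]'
python3 -m inch '[5,-0.9,0.2,0,0,0,0, 5,-0.9,0.2,0,0,0,0, 5,-0.5,0.1,0,0,0,0, 5,0,0,0,0,0,0, 5,0,0,0,0,0,0, 5,0,0,0,0,0,0]'
python3 -c "
from h import *
need(.591,.052,.018,89.2)"
```

```text
clock: 29.82
ee_pos: [0.5647, 0.1387, 0.1186]
eef_rot: [-179.9, -0.2, 89.4]
force: [-0.1, -0.5, 0.1]
width: 0.0163
clock: 30.32
ee_pos: [0.5838, 0.0491, 0.1184]
eef_rot: [-180.0, -0.2, 89.4]
force: [0.2, 0.5, -0.3]
width: 0.0157
at [0.5838 0.0491 0.1184] [-179.95   -0.24   89.37] F [ 0.2  0.5 -0.3] w 0.0157 t 30.32
turn [-0.01 -0.05  0.03]
shift [0.064 0.182 2.511]
```

```bash
python3 -m inch '[5,0.06,0.18,0.3,0,0,0, 5,0,0,0.5,0,0,0, 5,0,0,0.5,0,0,0, 5,0,0,0.4,0,0,0, 5,0,0,0.3,0,0,0, 5,0,0,0.2,0,0,0, 5,0,0,0.1,0,0,0, 5,0,0,0,0,0,0]'
python3 -c "
from h import *
need(.591,.052,.0165,89.2)"
```

```text
clock: 30.98
ee_pos: [0.5914, 0.0513, 0.0266]
eef_rot: [-180.0, -0.2, 89.4]
force: [0.0, -0.1, 0.0]
width: 0.0155
at [0.5914 0.0513 0.0266] [-179.99   -0.21   89.39] F [ 0.  -0.1  0. ] w 0.0155 t 30.98
turn [-0.   -0.04  0.04]
shift [ 0.015 -0.01   0.252]
```

```bash
python3 -m inch '[5,0,0,0.1,0,0,0, 5,0,0,0.1,0,0,0, 5,0,0,0.06,0,0,0, 5,0,0,0,0,0,0, 30,0,0,0,0,0,0, 30,0,0,0,0,0,0, 30,0,0,-0.3,0,0,0, 30,0,0,-0.7,0,0,0]'
python3 -m inch '[30,0,0,-1,0,0,0, 30,0,0,-1,0,0,0, 40,-0.2,-1,0,0,0,0, 40,0,-1,0,0,0,0, 40,0,-1,0,0,0,0, 40,0,-1,0,0,0,0, 40,0,-1,0,0,0,0, 40,0,0,0,0,0,0]'
python3 - <<'E'
from h import *
c=cap('top'); syr(c); need(.6243,.3037,.10,99.2); save(c,'d2.png',(150,110,410,300),3)
E
```

```text
clock: 31.65
ee_pos: [0.5895, 0.0505, 0.0551]
eef_rot: [-179.7, -0.1, 89.3]
force: [0.1, 0.9, 0.6]
width: 0.0297
clock: 32.32
ee_pos: [0.3832, 0.044, 0.1359]
eef_rot: [-179.6, -0.4, 89.3]
force: [0.4, -0.3, -1.2]
width: 0.04
syr 321 px 181.3 202.9 rect 636.1 305.6 120.3 25.3 9.2
syr 93 px 211.5 193.8 rect 661.2 239.1 48.3 13.7 2.0
syr 65 px 209.8 243.8 rect 544.9 235.3 25.5 22.0 67.2
at [0.3879 0.0449 0.137 ] [-179.93   -0.43   89.4 ] F [0.1 1.2 0.3] w 0.0402 t 32.37
turn [-0.01 -0.09 -1.96]
shift [6.524 5.843 0.967]
```

View pics/d2.png

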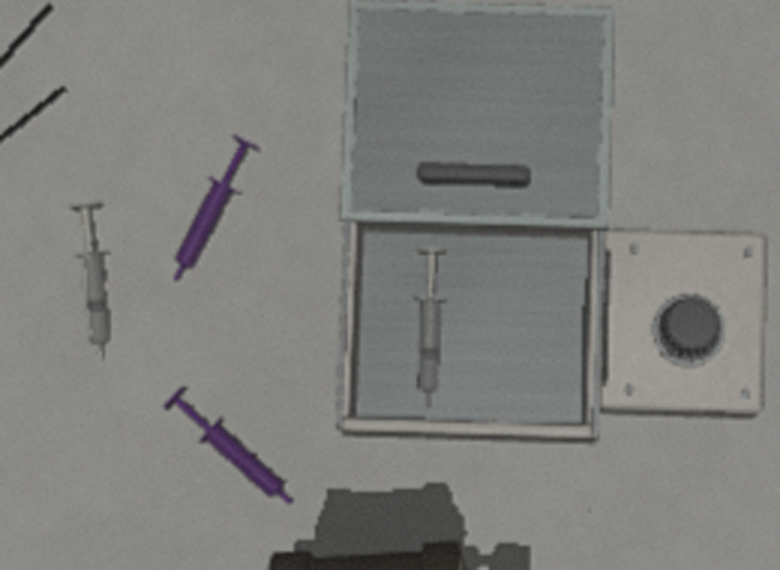

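Syringe B lies flat in the chamber (crop 430,325), and A is unmoved at (95,285). Next, A.

```bash
python3 -m inch '[40,0.9,0.75,-0.2,0,0,0, 40,0.9,0.75,0,0,0,0, 40,0.9,0.75,0,0,0,0, 40,0.9,0.75,0,0,0,0, 40,0.9,0.75,0,0,0,0, 40,0.9,0.75,0,0,0,0, 40,0.9,0.7,0,0,0,0, 40,0.4,0.6,0,0,0,0]'
python3 -m inch '[40,0,0,0.3,0,0,-1, 40,0,0,0.3,0,0,-1, 40,0,0,0.3,0,0,0, 40,0,0,0.3,0,0,0, 40,0,0,0,0,0,0, 40,0,0,0,0,0,0]'
python3 -c "
from h import *
need(.6243,.3037,.0042,99.2)"
```

```text
clock: 33.03
ee_pos: [0.6052, 0.2886, 0.1445]
eef_rot: [179.9, -0.3, 89.6]
force: [-0.7, 0.5, -0.4]
width: 0.0397
clock: 33.53
ee_pos: [0.6034, 0.2825, 0.0962]
eef_rot: [180.0, -0.2, 99.2]
force: [-0.4, -0.0, 0.3]
width: 0.0403
at [0.6034 0.2825 0.0962] [ 1.7998e+02 -1.7000e-01  9.9210e+01] F [-0.4 -0.   0.3] w 0.0403 t 33.53
turn [ 0.   -0.03  0.  ]
shift [0.432 0.599 2.3  ]
```

```bash
python3 -m inch '[40,0.43,0.57,0.3,0,0,0, 40,0,0,0.4,0,0,0, 40,0,0,0.4,0,0,0, 40,0,0,0.3,0,0,0, 40,0,0,0,0,0,0, 40,0,0,0,0,0,0]'
python3 -c "
from h import *
need(.6243,.3037,.0045,99.2)"
```

```text
clock: 34.03
ee_pos: [0.6233, 0.3035, 0.041]
eef_rot: [179.9, -0.2, 99.3]
force: [0.8, 1.2, 0.7]
width: 0.0403
at [0.6233 0.3035 0.041 ] [179.94  -0.19  99.3 ] F [0.8 1.2 0.7] w 0.0403 t 34.03
turn [ 0.01 -0.04  0.02]
shift [-0.001  0.025  0.912]
```

```bash
python3 -m inch '[40,0,0,0.4,0,0,0, 40,0,0,0.3,0,0,0, 40,0,0,0.2,0,0,0, 40,0,0,0,0,0,0, 5,0,0,0,0,0,0, 5,0,0,0,0,0,0, 5,0,0,0,0,0,0, 5,0,0,0,0,0,0]' 20
python3 -m inch '[5,0,0,0,0,0,0, 5,0,0,-0.3,0,0,0, 5,0,0,-0.6,0,0,0, 5,0,0,-0.9,0,0,0, 5,0,0,-0.9,0,0,0, 5,0,0,-0.2,0,0,1, 5,0,0,0,0,0,1, 5,0,0,0,0,0,0]'
python3 -c "
from h import *
need(.591,-.021,.12,89.2)"
```

```text
clock: 34.7
ee_pos: [0.6238, 0.3041, 0.0055]
eef_rot: [179.9, -0.2, 99.3]
force: [0.1, -0.3, 0.4]
width: 0.0169
clock: 35.37
ee_pos: [0.6239, 0.3038, 0.123]
eef_rot: [179.8, -0.3, 89.1]
force: [-0.5, -0.5, -0.4]
width: 0.016
at [0.6239 0.3038 0.123 ] [179.83  -0.31  89.13] F [-0.5 -0.5 -0.4] w 0.016 t 35.37
turn [ 0.03 -0.06 -0.02]
shift [-8.133 -0.698  0.03 ]
```

```bash
python3 -m inch '[5,-0.8,-0.1,0,0,0,0, 5,-0.9,-0.1,0,0,0,0, 5,-0.9,-0.1,0,0,0,0, 5,-0.9,-0.1,0,0,0,0, 5,-0.9,-0.1,0,0,0,0, 5,-0.9,-0.1,0,0,0,0, 5,-0.9,-0.1,0,0,0,0, 5,-0.9,0,0,0,0,0]'
python3 -m inch '[5,-0.8,0,0,0,0,0, 5,-0.2,0,0,0,0,0, 5,0,0,0,0,0,0, 5,0,0,0,0,0,0, 5,0,0,0,0,0,0]'
python3 -c "
from h import *
need(.591,-.021,.0175,89.2)"
```

```text
clock: 36.03
ee_pos: [0.5907, 0.0182, 0.1197]
eef_rot: [-180.0, -0.2, 89.5]
force: [1.2, -0.7, -1.3]
width: 0.0158
clock: 36.45
ee_pos: [0.5916, -0.018, 0.1193]
eef_rot: [180.0, -0.3, 89.5]
force: [0.2, 0.1, -0.2]
width: 0.0159
at [ 0.5916 -0.018   0.1193] [179.99  -0.28  89.53] F [ 0.2  0.1 -0.2] w 0.0159 t 36.45
turn [ 0.   -0.06  0.07]
shift [-0.088 -0.015  2.544]
```

```bash
python3 -m inch '[5,-0.08,0,0.3,0,0,0, 5,0,0,0.5,0,0,0, 5,0,0,0.5,0,0,0, 5,0,0,0.4,0,0,0, 5,0,0,0.3,0,0,0, 5,0,0,0.2,0,0,0, 5,0,0,0.1,0,0,0, 5,0,0,0,0,0,0]'
python3 -m inch '[5,0,0,0.1,0,0,0, 5,0,0,0.1,0,0,0, 5,0,0,0.04,0,0,0, 5,0,0,0,0,0,0]'
python3 -c "
from h import *
need(.591,-.021,.0175,89.2)"
```

```text
clock: 37.12
ee_pos: [0.5913, -0.0227, 0.0267]
eef_rot: [-180.0, -0.2, 89.4]
force: [-0.5, -0.4, 0.9]
width: 0.0158
clock: 37.45
ee_pos: [0.5916, -0.023, 0.0179]
eef_rot: [179.9, -0.2, 89.3]
force: [-0.4, -0.3, -1.4]
width: 0.016
at [ 0.5916 -0.023   0.0179] [179.95  -0.22  89.34] F [-0.4 -0.3 -1.4] w 0.016 t 37.45
turn [ 0.01 -0.04  0.03]
shift [ 0.049 -0.017  0.01 ]
```

```bash
python3 -m inch '[30,0,0,0,0,0,0, 30,0,0,0,0,0,0, 30,0,0,-0.3,0,0,0, 30,0,0,-0.7,0,0,0, 30,0,0,-1,0,0,0, 30,0,0,-1,0,0,0, 30,0,0,-0.5,0,0,0, 30,0,-1,0,0,0,0]'
python3 -m inch '[30,0,-1,0,0,0,0, 30,0,-1,0,0,0,0, 30,0,-1,0,0,0,0, 30,0,-1,0,0,0,1, 30,0,0,0,0,0,1, 30,0,0,0,0,0,1, 30,0,0,0,0,0,1, 30,0,0,0,0,0,1]'
python3 -m inch '[30,0,0,0,0,0,1, 30,0,0,0,0,0,1, 30,0,0,0,0,0,1, 30,0,0,0,0,0,1, 30,0,0,0,0,0,1, 30,0,0,0,0,0,1, 30,0,0,0,0,0,1, 30,0,0,0,0,0,1]'
python3 -m inch '[30,0,0,0,0,0,1, 30,0,0,0,0,0,1, 30,0,0,0,0,0,1, 30,0,0,0,0,0,1, 30,0,0,0,0,0,1, 30,0,0,0,0,0,0, 30,0,0,0,0,0,0]'
python3 - <<'E'
from h import *
c=cap('top'); need(.707,.0137,.15,0); save(c,'d3.png',(150,110,410,300),3)
E
```

```text
clock: 38.12
ee_pos: [0.56, -0.0232, 0.1645]
eef_rot: [179.1, -0.2, 89.4]
force: [0.6, 0.3, -0.2]
width: 0.0299
clock: 38.78
ee_pos: [0.3916, -0.0212, 0.1588]
eef_rot: [-180.0, -0.3, 64.1]
force: [0.3, 0.2, -1.1]
width: 0.0299
clock: 39.45
ee_pos: [0.3916, -0.0215, 0.1585]
eef_rot: [-179.8, -0.2, 24.1]
force: [0.1, -0.4, -0.6]
width: 0.0302
clock: 40.03
ee_pos: [0.3916, -0.0213, 0.1583]
eef_rot: [-179.7, -0.1, -0.5]
force: [-0.8, -0.3, -0.1]
width: 0.0301
at [ 0.3916 -0.0213  0.1582] [-1.7974e+02 -8.0000e-02 -5.0000e-01] F [-0.5  0.7 -0.2] w 0.0301 t 40.08
turn [-0.05 -0.02 -0.1 ]
shift [ 7.877 -0.942  0.219]
```

View pics/d3.png

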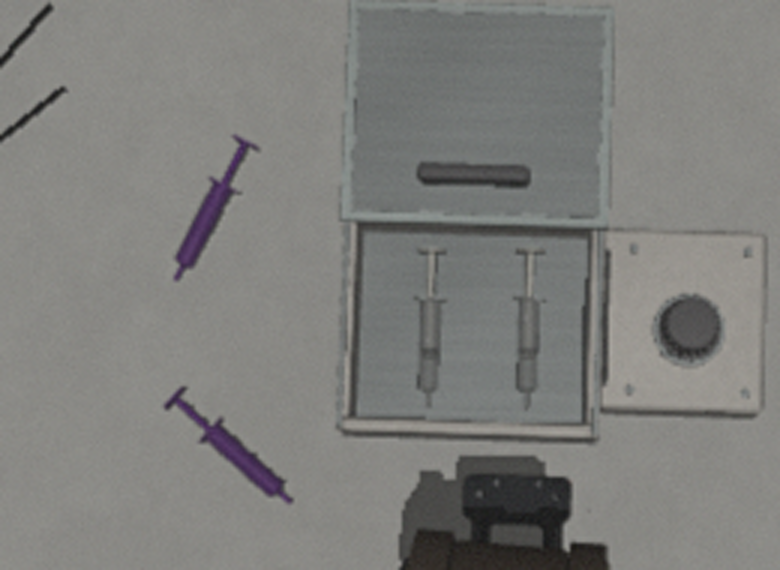

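Both syringes lie side by side (crop 430,325 and 528,325). Now close the cover.

```bash
python3 -m inch '[30,0.9,-0.15,0,0,0,-0.1, 30,0.9,-0.15,0,0,0,0, 30,0.9,-0.15,0,0,0,0, 30,0.9,-0.15,0,0,0,0, 30,0.9,-0.15,0,0,0,0, 30,0.9,-0.15,0,0,0,0, 30,0.9,0,0,0,0,0, 30,0.9,0,0,0,0,0]'
python3 -m inch '[30,0.6,0,0,0,0,0, 30,0.1,0,0.3,0,0,0, 30,0,0,0.3,0,0,0, 30,0,0,0,0,0,0, 30,0,0,0,0,0,0]'
python3 -c "
from h import *
need(.7085,.0137,.0765,0)"
```

```text
clock: 40.75
ee_pos: [0.6812, 0.0145, 0.1576]
eef_rot: [-179.8, 0.0, 0.1]
force: [0.9, 0.3, 0.7]
width: 0.0301
clock: 41.17
ee_pos: [0.7057, 0.0136, 0.1329]
eef_rot: [-179.8, 0.1, -0.1]
force: [0.6, -0.3, -0.3]
width: 0.0301
at [0.7057 0.0136 0.1329] [-1.7978e+02  1.4000e-01 -1.5000e-01] F [ 0.6 -0.3 -0.3] w 0.0301 t 41.17
turn [-0.04  0.03 -0.03]
shift [0.074 0.003 1.409]
```

```bash
python3 -m inch '[30,0.07,0,0.5,0,0,0, 30,0,0,0.4,0,0,0, 30,0,0,0.3,0,0,0, 30,0,0,0.2,0,0,0, 30,0,0,0,0,0,0, 5,0,0,0,0,0,0, 5,0,0,0,0,0,0, 5,0,0,0,0,0,0]' 25
python3 -m inch '[5,-0.2,0,0,0,0,0, 5,-0.4,0,0,0,0,0, 5,-0.5,0,0,0,0,0, 5,-0.5,0,0,0,0,0, 5,-0.5,-0.05,0,0,0,0, 5,-0.5,0,0,0,0,0, 5,-0.5,0,0,0,0,0, 5,0,0,0,0,0,0]'
python3 -c "
from h import *
need(.5525,.0157,.0765,0)"
```

```text
clock: 41.83
ee_pos: [0.7092, 0.0137, 0.079]
eef_rot: [-179.8, 0.1, -0.2]
force: [-15.6, 0.7, 11.9]
width: 0.014
clock: 42.5
ee_pos: [0.5838, 0.0155, 0.0789]
eef_rot: [-179.7, -0.0, -0.3]
force: [-1.2, -3.6, -3.3]
width: 0.0118
at [0.5838 0.0155 0.0789] [-1.7973e+02 -2.0000e-02 -2.5000e-01] F [-1.2 -3.6 -3.3] w 0.0118 t 42.5
turn [-0.05 -0.   -0.05]
shift [-0.782 -0.002  0.061]
```

```bash
python3 -m inch '[5,-0.3,0,0,0,0,0, 5,-0.3,0,0,0,0,0, 5,-0.15,0,0,0,0,0, 5,-0.1,0,0,0,0,0, 5,-0.1,0,0,0,0,0, 5,0,0,0,0,0,0, 5,0,0,0,0,0,0]'
```

```text
clock: 43.08
ee_pos: [0.5533, 0.0159, 0.079]
eef_rot: [-179.9, -0.6, -0.2]
force: [14.2, -2.3, -8.5]
width: 0.0118
```

Hard stop at the shut position (travel 155 mm back). Relax, release, retreat, and look.

```bash
python3 -m inch '[5,0.08,0,0,0,0,0, 5,0,0,0,0,0,0, 30,0,0,0,0,0,0, 30,0,0,0,0,0,0, 30,0,0,-0.5,0,0,0, 30,0,0,-1,0,0,0, 30,0,0,-1,0,0,0, 30,-1,0,0,0,0,0]'
python3 -m inch '[30,-1,0,0,0,0,0, 30,-1,0,0,0,0,0, 30,-1,0,0,0,0,0, 30,-1,0,0,0,0,0, 30,0,0,0,0,0,0, 30,0,0,0,0,0,0]'
python3 - <<'E'
from h import *
c=cap('top'); need(.5525,.0157,.0765,0); save(c,'e1.png',(140,110,540,370),2)
E
```

```text
clock: 43.75
ee_pos: [0.5212, 0.0162, 0.1852]
eef_rot: [-179.8, -0.9, -0.1]
force: [0.9, -0.7, 1.8]
width: 0.03
clock: 44.25
ee_pos: [0.3499, 0.0179, 0.1785]
eef_rot: [-179.3, -0.1, 0.0]
force: [0.2, 0.7, -0.5]
width: 0.0302
at [0.3516 0.0176 0.1785] [-1.7951e+02 -1.3000e-01 -1.0000e-02] F [0.9 0.9 0.3] w 0.0299 t 44.3
turn [-0.1  -0.03 -0.  ]
shift [5.017 0.07  2.562]
```

View pics/e1.png

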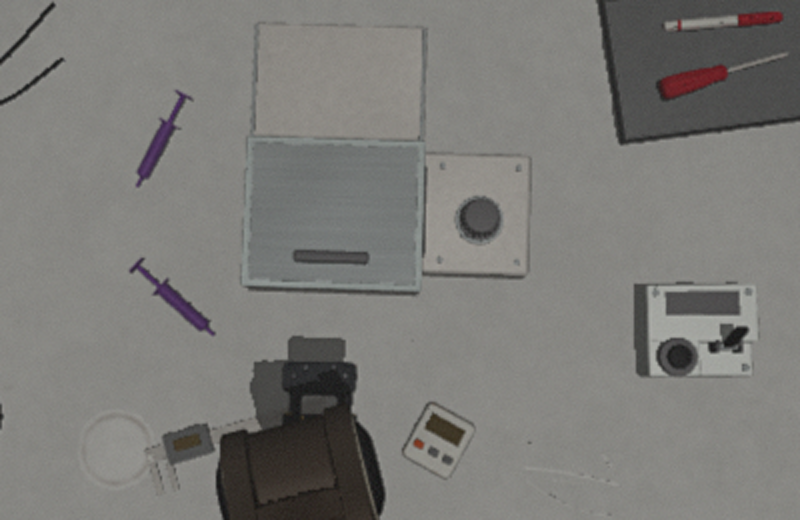

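The cover is shut (handle at crop 330,257), the lever is up (735,338), and the caliper and timer haven't moved. The robot is clear of everything, so I'm handing in.

```bash
python3 -c "
from h import *
print(r.close_job())"
```

```text
the job is handed in; nothing more can be done
None
```

The job is done and handed in at about 44 s on the robot's clock; no verdict was reported.

- **Breaker:** I pressed the test button to its stop and kept it down. The arm hid the lever during the press, so I saw that it had dropped only after I let go. I then lifted it back up, and it was still up in the last picture. The wrist force peaked at about 60 N because I pressed on past the stop. That is under the 120 N limit, and only the fingertips touched.
- **Cover:** It stopped short at about 11 mm, so I turned the knob 90°. It then slid the full 155 mm open and later shut to a hard stop, with the handle back at its starting place (x = 0.553 m).
- **Syringes:** Two were present. Both were flat and side by side on the chamber floor in the last view before closing. I left the purple look-alikes alone.
- **Bystanders:** The caliper and timer looked unmoved in the last picture, judged by eye and not measured. The robot was touching nothing.

No other check failed or disagreed. I saw no grip slip and no syringe knocked aside.

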